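Register the adapter plate and hold the hidden bolt head

TASK

Slide the loose adapter plate, without lifting it off the tooling plate, fully home against both the bracket face and the end stop, so that its long edge is flush with the bracket and its end with the stop. Then reach down into the narrow gap behind the bracket, take the square bolt head firmly across its two most nearly upright flats (tilt the gripper to match them, do not turn the bolt) and end the job still holding it there, without letting go, so that a colleague can tighten the nut on the front. Leave the washer, spanner, tube rack and bottle alone.

Things in the scene. Friction and masses are not known exactly. Their poses are not given: they have to be found in the camera images.
- fixture: Fixed aluminium tooling plate, 240 (x) x 300 (y) x 12 mm, lying on the bench, carrying a grey U-shaped bracket and an end stop; only the bolt head turns, the rest is rigid. Origin at the centre of its underside; x points to the bracket side (away from the robot at yaw 0), y left, z up. 'Fixture' numbers elsewhere are mm in this frame.
- wall_face (a point): Point at fixture (45, 0, 21) on the robot-side face of the bracket's front wall, the stop for the adapter's long edge. The wall is x 45 to 53, y -35 to 35, top at z 94.
- end_face (a point): Point at fixture (10, 80, 21) on the face of the end stop that the adapter's +y end meets. The stop is a grey block, x -15 to 35, y 80 to 95, top at z 32.
- gap (a point): Point at fixture (74, 0, 94), straight above the bolt head at the mouth of the gap behind the front wall. The gap is x 53 to 95, open above and to both sides, its floor at z 18; an 18 mm thick sleeve spans head to wall. Behind it stand two prongs, x 95 to 103, |y| 23 to 35, top at z 88, with a 46 mm opening between them.
- nut (a point): Point at fixture (19, 0, 75), the robot-side end of the fixed backing nut and thread: x 19 to 37, |y| up to 14, z 61 to 89. Between nut and wall is a fixed steel jaw, x 37 to 45, |y| up to 18, z 35 to 85; the adapter passes under it.
- adapter: Loose flat off-white plastic plate, 60 (x) x 160 (y) x 18 (z) mm, about 0.24 kg, two dark holes on top; origin at the centre of its underside. Starts flat on the tooling plate, turned up to 0.2 rad, 45 to 70 mm short of the wall face and 20 to 50 mm short of the end stop. Home: axes along the fixture's, origin at fixture (15, 0, 12).
- bolt: Dark, oily square bolt head: 24 mm across flats, 34 across corners, 14 thick along its axis x (= fixture x). Origin at its centre, fixture (74, 0, 75). Take the flats 12 mm out along its own +y and -y; they, and the slot on its rear face, run along its z. Starts rolled about x up to 0.38 rad from upright. It turns easily (0.03 N m) and is slippery: a grip not square to its flats turns it.
- bolt_corner (a point): A corner of the bolt head, 12 mm along both y and z of the bolt's frame. It shows how far the bolt has been turned.
- washer: Bystander: loose steel washer, 34 mm wide, 5 mm thick, on the tooling plate; origin at the centre of its underside.
- tube_rack: Bystander: orange tube rack 70 x 110 mm with three capped tubes, 92 mm high, on the bench; origin at the centre of its underside.
- spanner: Bystander: steel spanner 170 mm long lying on the bench along its x; origin at the centre of its underside.
- bottle: Bystander: white bottle, 56 mm wide, 110 mm high, on the bench; origin at the centre of its underside.

How it is judged:
By the outcome, as a careful person would: the job done as asked, in the order asked, and still so for the second after the job is handed in, while the arm keeps its last pose, push and grip.
It also fails if it takes over 58 s, if anything falls off the work surface, if the arm or the gripper's body presses on something with over 40 N, if the wrist force passes 120 N, or if a joint passes its speed limit or range.

ROBOT

A 6-joint arm with a two-finger parallel gripper is mounted at the origin on the work surface. World frame = base frame: x ahead of the robot, y to its left, z up, the work surface at z = 0. Lengths are in m, angles in rad, forces in N, time in s.
With the tool pointing down it reaches from about 0.375 to 0.9 m from the base axis. Payload 3.1 kg.
Tool frame: the origin (TCP) lies between the finger pads, 19 mm behind the fingertips; this is the grasp point; z points along the fingers, y is the line along which they close (so a half turn about z gives the same grasp; the last joint's range is limited). The gripper opens to 87 mm and grips with 3 to 60 N. Pads are 19 mm wide; open, the fingers measure 117 mm over their backs; the gripper's body (75 mm by 190 mm) begins 51 mm behind the grasp point.
Start: joints at [-1.452, 0.527, 1.433, -0, 1.181, -0.178], TCP at [0.183, -0.598, 0.241] pointing down, gripper open.
Joint ranges: [-3.08, 3.08], [-0.75, 2.2], [0.22, 2.44], [-1.43, 4.57], [0, 2.65], [-2.85, 2.85]. Speed limits (rad/s): [2.79, 2.79, 3.14, 3.14, 3.14, 3.14].

INTERFACE

Orientations are given as a unit quaternion [x, y, z, w].
In Python, from rig import sensors, eyes, ticket gives the robot as it stands.
- The arm moves only by the tool drive_tool, never from a script. Its argument "deltas" is a list that holds one entry, the list of rows, each a list of 6 numbers: the shift along the tool's x, y, z in mm, then the turn, a rotation vector about the tool's x, y, z in rad. A call has 1 to 8 rows; each row shifts and turns the commanded pose from where the row before left it, along the tool's axes as they then stand; what a row does not reach is not made up. A row lasts 1/12 s, in which the tool goes at most 41.7 mm and 7.16 degrees, less where a joint would pass 70% of its speed; a pose out of reach is approached as far as the arm can. A call is refused whole if a number of a shift passes 41.7 or a number of a turn 0.125, either way. A call with a gripper value outside its range is refused whole. "gripper" is the opening in per cent of the stroke, from 0 (shut) to 100 (fully open), set as the call begins (left out, the last holds). The fingers move at their own pace and stop on an object; "squeeze" is the grip in N (left out, the last holds). Time passes only in rows, so rows that do not move let the fingers close. It gives the time, the measured TCP pose, the force, the opening and the grip force at its end, in the units of the state.
- sensors.get_obs(): the state, without advancing time (a new reading comes with each control period).
- eyes.camera(name): name is "scene" or "top" or "wrist"; returns a dict with "img" (480x640x3 uint8, red, green, blue), "fov_y" (degrees; the focal length in pixels is half the picture's height over the tangent of half this angle, whatever the lens; pixels are square), "cx", "cy" (the principal point, pixels), "D" ([k1, k2, p1, p2, k3] as OpenCV has them; the pictures are not rectified), "xyz" and "attitude" of the camera in the world; the wrist camera has in their place "hand_eye" (4x4, takes a point from camera to tool coordinates, whose origin is the TCP and whose axes are the flange's). Camera axes: x right, y up, looking along -z (the intrinsics and any distortion apply to the point x, -y, -z); pixel columns grow to the right and rows downward; lengths in m; the calibration is good to about 2 mm. A picture is of the moment at which its call begins: read the wrist's pose just before it. There is no depth.
- ticket.hand_in(): hands the job in; it is judged then, once.
The state is a dict: "time": time; "q": joint angles; "joint_velocities": joint speeds; "joint_torque": joint torques, N m; "position": TCP position; "tool_rot": TCP orientation; "ft_force": force on the tool from outside, world axes, zero at the start; "moment": the same for the moment, N m; "grip_width": finger opening in m; "grip_force": force on a finger pad.
Only numpy, scipy, OpenCV 4.12 (cv2) and the standard library are available. Lean on these libraries where they do the work, as an engineer would, in place of code of your own. Each camera call takes 0.05 s, during which the arm holds its last target. There are 200 camera calls.

## Working session

There is one attempt and no reset: what is moved stays moved. The work goes in short steps, Python scripts to look and compute and a tool call to move; the robot and the scene stay as the last step left them, time stands still between calls to the robot, and variables do not carry over. Pictures are saved under pics/ and viewed, at most 10 in all, crops included, and the job is handed in when it is done.

Besides the shell and the picture viewer there is one more tool, called after "Request:" by a JSON object that holds its "method" and its "body", one argument or row to a line. drive_tool: Moves the arm, as the interface text tells. Its arguments: {"type":"object","properties":{"deltas":{"type":"array"},"gripper":{"type":"number"},"squeeze":{"type":"number"}},"required":["deltas"]}

```bash
ls; mkdir -p pics; python3 - <<'E'
from rig import sensors, eyes
import cv2
o=sensors.get_obs(); print(o)
for n in ("scene","top"):
    c=eyes.camera(n); print({k:v for k,v in c.items() if k!='img'}); cv2.imwrite(f"pics/{n}0.png",c['img'][:,:,::-1])
E
```

```text
pics
{'time': 0.0, 'q': array([-1.45252871e+00,  5.28453946e-01,  1.43392374e+00,  3.80847436e-06,
        1.18137854e+00, -1.78485174e-01]), 'joint_velocities': array([-1.02417436e-03, -1.37456249e-04, -4.63329705e-04,  9.80253246e-04,
        3.32109436e-05, -1.17931603e-03]), 'joint_torque': array([ 1.51795530e-04, -4.40038776e+01, -1.76596463e+01,  6.34818664e-02,
        5.82786393e-02, -1.51962731e-04]), 'position': array([ 0.18271443, -0.59696427,  0.24027228]), 'tool_rot': array([ 9.89011931e-01,  1.47831761e-01,  3.43264666e-05, -1.08124425e-03]), 'ft_force': array([-0.18732713,  0.37253804,  0.64082511]), 'moment': array([ 0.03209963,  0.00292581, -0.03299007]), 'grip_force': 0.0, 'grip_width': 0.08732064859202629}
{'fov_y': 47.33087480673091, 'cx': 324.57372444918815, 'cy': 234.4871585504882, 'D': array([-0.09883599,  0.        ,  0.        ,  0.        ,  0.        ]), 'xyz': array([1.63161068, 0.30610191, 0.81723578]), 'attitude': array([0.28717505, 0.37539049, 0.71049419, 0.52135446])}
{'fov_y': 49.06041976178037, 'cx': 317.7492485014193, 'cy': 234.92869787908722, 'D': array([-0.03546404,  0.        ,  0.        ,  0.        ,  0.        ]), 'xyz': array([ 0.3678152 , -0.00694618,  1.08698028]), 'attitude': array([-0.06672506,  0.07326812,  0.7086968 , -0.69851871])}
```

View pics/scene0.png

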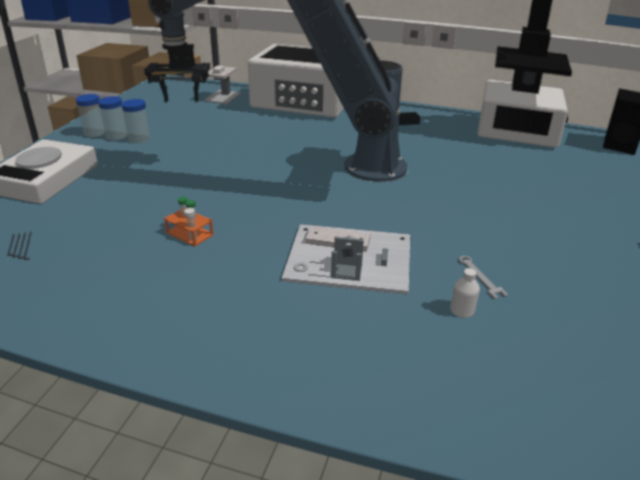

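View pics/top0.png

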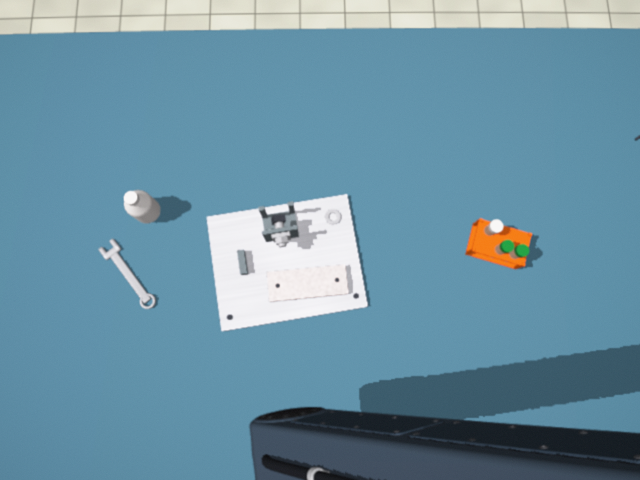

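The top view shows the tooling plate corners at about (207,217), (349,195), (367,307) and (222,330). The adapter corners are at about (268,272), (347,264), (350,292) and (270,301), with the bracket at (280,225), the stop at (243,262) and the washer at (333,217). Next I'll measure these precisely.

```bash
cat > h.py <<'E'
import numpy as np, cv2
from scipy.spatial.transform import Rotation as R
from rig import sensors, eyes
def cam(n):
    o=sensors.get_obs(); c=eyes.camera(n)
    f=240/np.tan(np.radians(c['fov_y']/2)); c['K']=np.array([[f,0,c['cx']],[0,f,c['cy']],[0,0,1.]])
    if n=='wrist':
        T=np.eye(4);T[:3,:3]=R.from_quat(o['tool_rot']).as_matrix();T[:3,3]=o['position']
        T=T@c['hand_eye']; c['R']=T[:3,:3]; c['t']=T[:3,3]
    else: c['R']=R.from_quat(c['attitude']).as_matrix(); c['t']=np.array(c['xyz'])
    return c
def back(c,px,z):
    u=cv2.undistortPoints(np.array(px,float).reshape(-1,1,2),c['K'],c['D']).reshape(-1,2)
    d=np.c_[u[:,0],-u[:,1],-np.ones(len(u))]@c['R'].T
    return c['t']+d*((z-c['t'][2])/d[:,2])[:,None]
def proj(c,P):
    p=(np.atleast_2d(P)-c['t'])@c['R']; p=p*[1,-1,-1]
    return cv2.projectPoints(p.reshape(-1,1,3),np.zeros(3),np.zeros(3),c['K'],np.array(c['D']))[0].reshape(-1,2)
def fix(F,p): # fixture mm -> world
    x,y,a=F; p=np.atleast_2d(np.array(p,float))/1000
    return np.c_[x+np.cos(a)*p[:,0]-np.sin(a)*p[:,1], y+np.sin(a)*p[:,0]+np.cos(a)*p[:,1], p[:,2]]
def box(x0,x1,y0,y1,z): return [[x0,y0,z],[x1,y0,z],[x1,y1,z],[x0,y1,z]]
E
python3 - <<'E'
from h import *
c=cam('top'); im=c['img'].astype(int)
m=((im[:,:,0]>150)&(im.min(2)>130)).astype(np.uint8); m[:180]=0; m[345:]=0; m[:,:195]=0; m[:,380:]=0
m=cv2.morphologyEx(m,cv2.MORPH_CLOSE,np.ones((9,9)))
cn=max(cv2.findContours(m,0,1)[0],key=cv2.contourArea); hull=cv2.convexHull(cn)
r=cv2.boxPoints(cv2.minAreaRect(cn)); ap=cv2.approxPolyDP(hull,6,True).reshape(-1,2)
print(r, ap)
w=back(c,ap,.012); print(w.round(4), np.linalg.norm(w-np.roll(w,-1,0),axis=1))
cr=cv2.resize(c['img'][185:340,195:380],None,fx=4,fy=4,interpolation=cv2.INTER_CUBIC); cv2.imwrite('pics/topc.png',cr[:,:,::-1])
E
```

```text
[[201.78378 216.70271]
 [348.70267 192.2162 ]
 [367.78378 306.7027 ]
 [220.8649  331.1892 ]] [[347 194]
 [367 305]
 [222 331]
 [206 217]]
[[ 0.6714 -0.082   0.012 ]
 [ 0.437  -0.1166  0.012 ]
 [ 0.3892  0.1771  0.012 ]
 [ 0.6254  0.2154  0.012 ]] [0.23690835 0.29756569 0.23927442 0.3008959 ]
```

View pics/topc.png

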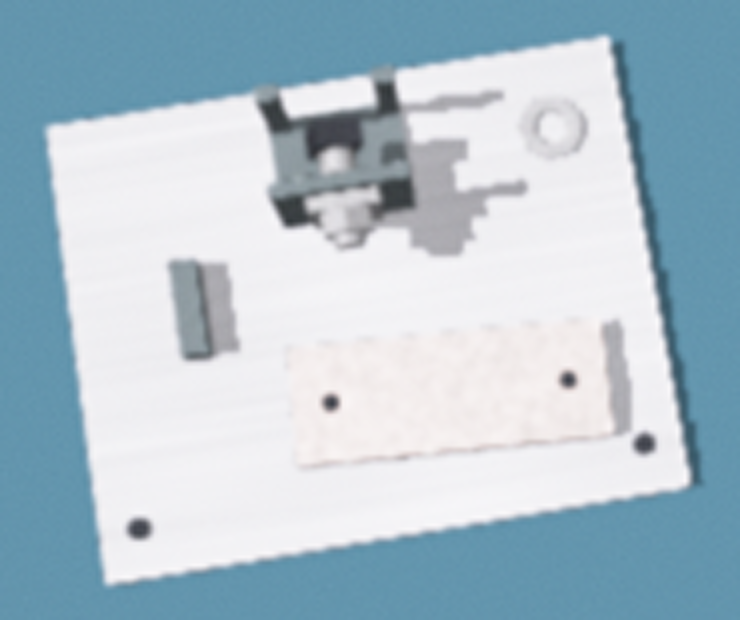

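The measured edges of 237–301 mm match the plate's 240 x 300. In the crop (4x, offset 195,185) the adapter corners are at (287,346), (603,319), (613,434) and (303,465). Plate corners are at (46,128), (609,38), (692,486) and (106,583), the washer at (555,127), and the stop top at (185,310).

```bash
cat >> h.py <<'E'
from scipy.optimize import least_squares
def fitrect(w,model,x0):
    m=np.array(model,float); 
    return least_squares(lambda F:(fix(F,m)-w)[:,:2].ravel(),x0)
def inv(F,p): # world-> fixture mm
    p=np.atleast_2d(p); c,s=np.cos(F[2]),np.sin(F[2]); d=(p[:,:2]-F[:2])*1000
    return np.c_[c*d[:,0]+s*d[:,1],-s*d[:,0]+c*d[:,1],p[:,2]*1000]
E
python3 - <<'E'
from h import *
c=cam('top'); U=lambda p: np.array(p)/4-.375+[195,185]
pl=back(c,U([(692,486),(609,38),(46,128),(106,583)]),.012)
r=fitrect(pl,box(-120,120,-150,150,12),[.53,.05,.15]); F=r.x; print('F',F,r.fun*1000)
ad=back(c,U([(613,434),(603,319),(287,346),(303,465)]),.030)
r=fitrect(ad,box(-30,30,-80,80,30),[.5,.02,.1]); A=r.x; print('A',A,r.fun*1000)
print('A in fix',inv(F,[A[0],A[1],.012]),A[2]-F[2])
print(inv(F,back(c,U([(555,127)]),.017)), inv(F,back(c,U([(171,260),(198,262),(184,357),(212,355)]),.032)))
# check wall top corners, reproject
print((proj(c,fix(F,[[45,35,94],[45,-35,94],[103,35,88],[103,-35,88],[19,0,75]]))-[195,185]+.375)*4)
w=eyes.camera('wrist'); print(w['hand_eye'],w['fov_y'],w['cx'],w['cy'],w['D']); 
o=sensors.get_obs(); print(o['time'],R.from_quat(o['tool_rot']).as_matrix().round(3))
E
```

```text
F [0.53060916 0.04865796 0.1503467 ] [-0.30393957  0.13284445  0.59807556  0.00751327  0.63101889 -0.21556698
 -0.92515487  0.07520927]
A [0.48311712 0.00359435 0.08086105] [-0.48500428 -1.50043257  1.02809738 -0.20283604 -0.37375511 -0.82429689
 -0.16933799  2.5275655 ]
A in fix [[-53.7059656 -37.4418564  12.       ]] -0.0694856542912528
[[  75.18066158 -113.01565735   17.        ]] [[ 35.15542447  92.67778139  32.        ]
 [ 31.89164202  79.26886261  32.        ]
 [-15.0636663   92.9387033   32.        ]
 [-16.3624501   78.8713202   32.        ]]
[[268.68150272 198.97171008]
 [412.29506794 175.75486582]
 [252.81058986  86.84053291]
 [394.06107082  64.27834214]
 [351.05095946 246.6874266 ]]
[[-9.04496566e-04  9.61445778e-01  2.74993088e-01  7.52922808e-02]
 [ 9.99999591e-01  8.72668473e-04  2.38088809e-04 -6.76871760e-04]
 [-1.10683181e-05  2.74993191e-01 -9.61446174e-01 -1.43707844e-01]
 [ 0.00000000e+00  0.00000000e+00  0.00000000e+00  1.00000000e+00]] 65.21275791553713 321.32112753520914 243.51452342350976 [-0.0086066  0.         0.         0.         0.       ]
0.25 [[ 0.956  0.292 -0.   ]
 [ 0.292 -0.956  0.001]
 [ 0.    -0.001 -1.   ]]
```

The fixture is at (0.531, 0.049) with yaw 0.150. The adapter is at fixture (-54, -37) with yaw -0.07, which agrees with the stated offsets. Plan:
1. Push +x with open fingers until just short of the wall.
2. Push +y to the stop.
3. Do a final +x press.
4. Take the bolt.

I'll write a helper that converts a target into tool-axis deltas.

```bash
cat >> h.py <<'E'
FX=np.array([0.53060916,0.04865796,0.1503467])
def toolrot(yaw,tilt_x=0,tilt_y=0): # fixture-relative: tool down, tool x at yaw; then turns about tool x, tool y
    return R.from_euler('z',FX[2]+yaw)*R.from_euler('x',np.pi)*R.from_euler('y',tilt_y)*R.from_euler('x',tilt_x)
def goto(p,rot,frm=None):
    "print rotvec (tool) and, after turning, shift in the new tool axes mm"
    if frm is None:
        o=sensors.get_obs(); P=o['position']; Q=R.from_quat(o['tool_rot'])
    else: P,Q=fix(FX,frm[0])[0],frm[1]
    T=fix(FX,p)[0]
    print('turn',(Q.inv()*rot).as_rotvec().round(4),'shift old',(Q.inv().apply(T-P)*1000).round(1),'new',(rot.inv().apply(T-P)*1000).round(1))
def st():
    o=sensors.get_obs(); Q=R.from_quat(o['tool_rot']); fz=R.from_euler('z',-FX[2])
    print('t',round(o['time'],2),'fix',inv(FX,o['position']).round(1),'yaw/axes',(fz*Q).as_matrix().round(3)[:,0],(fz*Q).as_matrix().round(3)[:,2],'F',fz.apply(o['ft_force']).round(1),'w',round(o['grip_width']*1000,1),'gf',o['grip_force'])
E
python3 - <<'E'
from h import *
st(); D=toolrot(0)
goto([-100,-330,240],D); goto([-114,-37,180],D,([-100,-330,240],D)); goto([-114,-37,38],D,([-114,-37,180],D))
E
```

```text
t 0.25 fix [[-440.7 -586.6  240.8]] yaw/axes [0.989 0.146 0.   ] [ 0.     0.001 -1.   ] F [-0.6  0.7  0. ] w 86.9 gf 0.0
turn [-1.100e-03 -1.000e-04  1.465e-01] shift old [ 374.5 -204.1    1. ] new [ 340.7 -256.6    0.8]
turn [0. 0. 0.] shift old [ -14. -293.   60.] new [ -14. -293.   60.]
turn [0. 0. 0.] shift old [  0.  -0. 142.] new [  0.  -0. 142.]
```

Request:
{"method": "drive_tool", "body": {
  "deltas": [
    [[0, 0, 0, 0, 0, 0.0733], [0, 0, 0, 0, 0, 0.0733], [28, -21, 0, 0, 0, 0], [28, -21, 0, 0, 0, 0], [28, -21, 0, 0, 0, 0], [28, -21, 0, 0, 0, 0], [28, -21, 0, 0, 0, 0], [28, -21, 0, 0, 0, 0]]
  ],
  "gripper": 100,
  "squeeze": 40
}}

```text
time: 0.92
position: [0.3309, -0.4466, 0.2412]
tool_rot: [0.997, 0.075, 0.0, -0.0]
ft_force: [0.5, -0.2, 0.2]
grip_width: 0.0873
grip_force: 0.0
```

Request:
{"method": "drive_tool", "body": {
  "deltas": [
    [[28, -21, 0, 0, 0, 0], [28, -21, 0, 0, 0, 0], [28, -21, 0, 0, 0, 0], [28, -21, 0, 0, 0, 0], [28, -21, 0, 0, 0, 0], [28, -21, 0, 0, 0, 0], [5, -30, 0, 0, 0, 0], [0, -30, 0, 0, 0, 0]]
  ]
}}

```text
time: 1.58
position: [0.4752, -0.237, 0.2412]
tool_rot: [0.997, 0.076, 0.001, 0.0]
ft_force: [-1.3, -0.1, -0.2]
grip_width: 0.0869
grip_force: 0.0
```

```bash
python3 - <<'E'
from h import *
st(); D=toolrot(0); goto([-114,-37,38],D)
E
```

```text
t 1.58 fix [[ -97.5 -274.2  241.2]] yaw/axes [1.    0.001 0.002] [ 0.002 -0.001 -1.   ] F [-1.3  0.1 -0.2] w 86.9 gf 0.0
turn [ 0.0011 -0.0016  0.0014] shift old [ -16.5 -237.4  202.9] new [ -16.5 -237.2  203.2]
```

Request:
{"method": "drive_tool", "body": {
  "deltas": [
    [[-3, -34, 7, 0, 0, 0], [-3, -34, 7, 0, 0, 0], [-3, -34, 7, 0, 0, 0], [-3, -34, 7, 0, 0, 0], [-3, -34, 7, 0, 0, 0], [-2, -34, 7, 0, 0, 0], [0, -33, 8, 0, 0, 0], [0, 0, 30, 0, 0, 0]]
  ]
}}

```text
time: 2.25
position: [0.4206, -0.0021, 0.1633]
tool_rot: [0.997, 0.077, 0.002, 0.0]
ft_force: [1.7, 0.6, 0.0]
grip_width: 0.087
grip_force: 0.0
```

Request:
{"method": "drive_tool", "body": {
  "deltas": [
    [[0, 0, 30, 0, 0, 0], [0, 0, 30, 0, 0, 0], [0, 0, 30, 0, 0, 0], [0, 0, 16, 0, 0, 0], [0, 0, 10, 0, 0, 0], [0, 0, 7, 0, 0, 0], [0, 0, 0, 0, 0, 0]]
  ]
}}

```text
time: 2.83
position: [0.4208, -0.0063, 0.0372]
tool_rot: [0.997, 0.075, -0.001, -0.0]
ft_force: [0.6, -0.5, -0.0]
grip_width: 0.0868
grip_force: 0.0
```

```bash
python3 - <<'E'
from h import *
st(); D=toolrot(0); goto([-29,-37,38],D)
E
```

```text
t 2.83 fix [[-116.8  -37.9   37.2]] yaw/axes [ 1.    -0.    -0.002] [-0.002  0.001 -1.   ] F [ 0.5 -0.6 -0. ] w 86.8 gf 0.0
turn [-0.0008  0.0018 -0.0002] shift old [87.8 -0.9 -1. ] new [87.8 -0.9 -0.8]
```

Request:
{"method": "drive_tool", "body": {
  "deltas": [
    [[7, 0, 0, 0, 0, 0], [6, 0, 0, 0, 0, 0], [5, 0, 0, 0, 0, 0], [4, 0, 0, 0, 0, 0], [4, 0, 0, 0, 0, 0], [5, 0, 0, 0, 0, 0], [6, 0, 0, 0, 0, 0], [6, 0, 0, 0, 0, 0]]
  ]
}}

```text
time: 3.5
position: [0.4632, 0.0004, 0.0384]
tool_rot: [0.997, 0.075, -0.001, -0.0]
ft_force: [-2.8, -0.5, 1.9]
grip_width: 0.0868
grip_force: 1.2
```

Request:
{"method": "drive_tool", "body": {
  "deltas": [
    [[6, 0, 0, 0, 0, 0], [6, 0, 0, 0, 0, 0], [6, 0, 0, 0, 0, 0], [6, 0, 0, 0, 0, 0], [6, 0, 0, 0, 0, 0], [5, 0, 0, 0, 0, 0], [4, 0, 0, 0, 0, 0], [2, 0, 0, 0, 0, 0]]
  ]
}}

```text
time: 4.17
position: [0.5054, 0.0062, 0.0382]
tool_rot: [0.997, 0.075, 0.001, 0.0]
ft_force: [-1.5, -1.2, 0.6]
grip_width: 0.0869
grip_force: 0.9
```

```bash
python3 - <<'E'
from h import *
st()
c=cam('top'); p=proj(c,fix(FX,[[0,0,30]]))[0].astype(int); print(p)
cr=cv2.resize(c['img'][185:340,195:380],None,fx=4,fy=4,interpolation=cv2.INTER_CUBIC); cv2.imwrite('pics/topd.png',cr[:,:,::-1])
E
```

```text
t 4.17 fix [[-31.3 -38.2  38.2]] yaw/axes [ 1.    -0.     0.002] [ 0.002 -0.001 -1.   ] F [-1.7 -1.   0.6] w 86.9 gf 0.9206488821655512
[285 259]
```

View pics/topd.png

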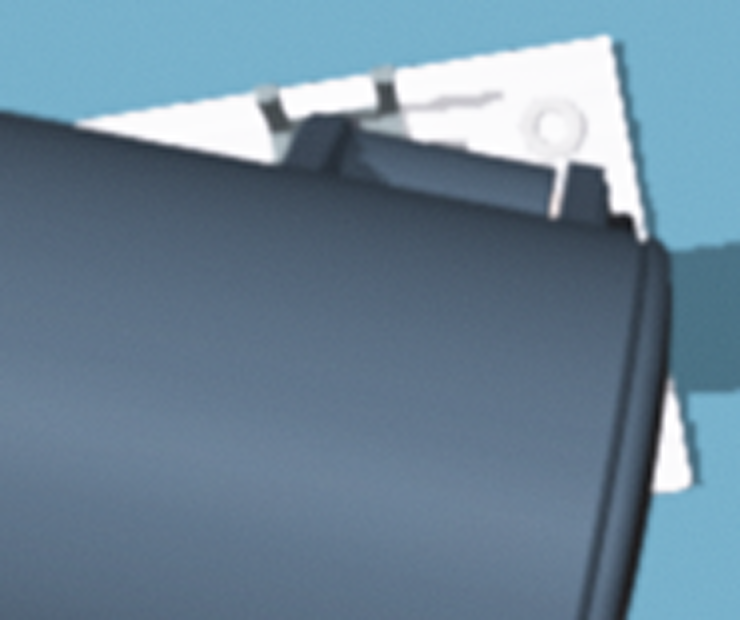

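The arm hides the plate in the top view. The force readings fit steady sliding, so the adapter's front edge should be near x 38. Now I'll lift, turn 90° and move to the -y end.

Request:
{"method": "drive_tool", "body": {
  "deltas": [
    [[-10, 0, 0, 0, 0, 0], [-2, 0, -20, 0, 0, 0], [0, 0, -25, 0, 0, -0.121], [0, 0, -25, 0, 0, -0.121], [0, 0, -25, 0, 0, -0.121], [0, 0, -15, 0, 0, -0.121], [0, 0, 0, 0, 0, -0.121], [0, 0, 0, 0, 0, -0.121]]
  ]
}}

```text
time: 4.88
position: [0.4939, 0.0041, 0.1499]
tool_rot: [0.904, 0.427, 0.002, 0.002]
ft_force: [0.8, -0.2, -0.6]
grip_width: 0.0867
grip_force: 0.0
```

Request:
{"method": "drive_tool", "body": {
  "deltas": [
    [[0, 0, 0, 0, 0, -0.121], [0, 0, 0, 0, 0, -0.121], [0, 0, 0, 0, 0, -0.121], [0, 0, 0, 0, 0, -0.121], [0, 0, 0, 0, 0, -0.121], [0, 0, 0, 0, 0, -0.121], [0, 0, 0, 0, 0, -0.119], [0, 0, 0, 0, 0, 0]]
  ],
  "gripper": 28
}}

```text
time: 5.55
position: [0.4928, 0.0043, 0.1484]
tool_rot: [0.651, 0.759, 0.0, 0.001]
ft_force: [0.2, 0.7, 0.4]
grip_width: 0.0418
grip_force: 0.0
```

```bash
python3 - <<'E'
from h import *
st(); goto([10,-144,38],toolrot(np.pi/2))
E
```

```text
t 5.55 fix [[-44.1 -38.2 148.4]] yaw/axes [-0.002  1.    -0.   ] [ 0.001 -0.    -1.   ] F [0.3 0.7 0.4] w 41.8 gf 0.0
turn [0.0015 0.0005 0.0019] shift old [-105.8   53.7  110.5] new [-105.8   54.1  110.4]
```

Request:
{"method": "drive_tool", "body": {
  "deltas": [
    [[-27, 14, 0, 0, 0, 0], [-27, 14, 0, 0, 0, 0], [-27, 13, 0, 0, 0, 0], [-25, 13, 15, 0, 0, 0], [0, 0, 25, 0, 0, 0], [0, 0, 20, 0, 0, 0], [0, 0, 0, 0, 0, 0]]
  ]
}}

```text
time: 6.13
position: [0.5594, -0.0922, 0.0847]
tool_rot: [0.654, 0.757, -0.001, -0.003]
ft_force: [-1.1, -0.1, 0.3]
grip_width: 0.0245
grip_force: 0.0
```

```bash
python3 - <<'E'
from h import *
st(); c=cam('wrist'); cv2.imwrite('pics/w1.png',c['img'][:,:,::-1])
print(proj(c,fix(FX,[[38,-117,30],[-22,-117,30],[38,43,30],[45,-35,12],[45,35,12]])).round())
E
```

```text
t 6.13 fix [[   7.4 -143.6   84.7]] yaw/axes [0.004 1.    0.003] [-0.006  0.003 -1.   ] F [-1.1  0.1  0.3] w 24.5 gf 0.0
[[ 378.  231.]
 [ 268.  231.]
 [ 391. -129.]
 [ 392.   73.]
 [ 399.  -83.]]
```

View pics/w1.png

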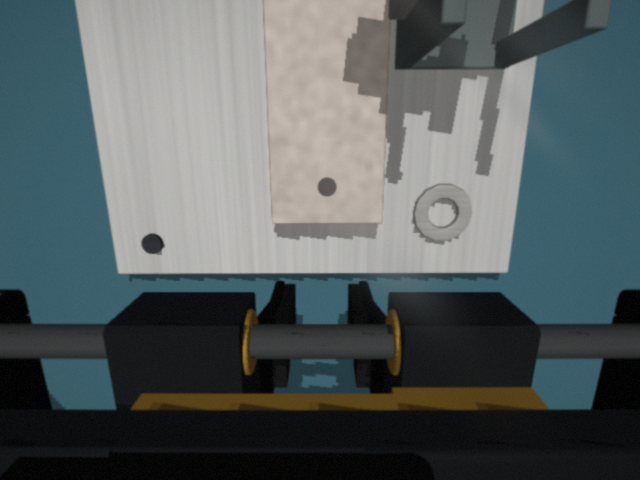

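The wrist view shows the adapter squared. Its end corners are at (272,222) and (382,222), the wall foot is at (396,68) about 5 mm away, and the washer is clear at (442,212). Next I go down and push +y.

Request:
{"method": "drive_tool", "body": {
  "deltas": [
    [[0, 3, 20, 0, 0, 0], [0, 0, 18, 0, 0, 0], [0, 0, 8, 0, 0, 0], [8, 0, 0, 0, 0, 0], [6, 0, 0, 0, 0, 0], [4, 0, 0, 0, 0, 0], [4, 0, 0, 0, 0, 0], [4, 0, 0, 0, 0, 0]]
  ]
}}

```text
time: 6.85
position: [0.5615, -0.066, 0.0435]
tool_rot: [0.652, 0.759, 0.0, 0.002]
ft_force: [0.5, -1.5, 2.3]
grip_width: 0.0244
grip_force: 1.1
```

Request:
{"method": "drive_tool", "body": {
  "deltas": [
    [[4, 0, 0, 0, 0, 0], [4, 0, 0, 0, 0, 0], [4, 0, 0, 0, 0, 0], [4, 0, 0, 0, 0, 0], [4, 0, 0, 0, 0, 0], [3, 0, 0, 0, 0, 0], [2, 0, 0, 0, 0, 0], [0, 0, 0, 0, 0, 0]]
  ]
}}

```text
time: 7.52
position: [0.5565, -0.0407, 0.0421]
tool_rot: [0.652, 0.758, -0.0, -0.0]
ft_force: [-0.6, -1.3, 1.3]
grip_width: 0.0246
grip_force: 0.2
```

```bash
python3 - <<'E'
from h import *
st()
E
```

```text
t 7.52 fix [[ 12.2 -92.2  42.1]] yaw/axes [-0.     1.     0.001] [-0.001  0.001 -1.   ] F [-0.8 -1.2  1.3] w 24.6 gf 0.21877725957892835
```

Request:
{"method": "drive_tool", "body": {
  "deltas": [
    [[1.5, 0, 0.5, 0, 0, 0], [1.5, 0, 0.5, 0, 0, 0], [1, 0, 0.5, 0, 0, 0], [1, 0, 0.5, 0, 0, 0], [0, 0, 0, 0, 0, 0]]
  ]
}}

```text
time: 7.93
position: [0.5565, -0.0382, 0.0408]
tool_rot: [0.651, 0.759, -0.001, 0.001]
ft_force: [-1.2, -7.5, 4.4]
grip_width: 0.0242
grip_force: 4.0
```

Request:
{"method": "drive_tool", "body": {
  "deltas": [
    [[1, 0, 0, 0, 0, 0], [1, 0, 0, 0, 0, 0], [0, 0, 0, 0, 0, 0]]
  ]
}}

```text
time: 8.18
position: [0.5569, -0.038, 0.0409]
tool_rot: [0.651, 0.759, -0.001, 0.003]
ft_force: [-1.6, -14.4, 3.5]
grip_width: 0.0242
grip_force: 6.8
```

```bash
python3 - <<'E'
from h import *
st()
E
```

```text
t 8.18 fix [[ 13.  -89.6  40.9]] yaw/axes [-0.003  1.    -0.006] [ 0.002 -0.006 -1.   ] F [ -3.7 -14.    3.5] w 24.2 gf 6.814228445291519
```

Contact with the stop came at TCP y = -89.6, against -89.5 expected. Now I'll back off, lift, turn back and press +x, centred on the bracket.

Request:
{"method": "drive_tool", "body": {
  "deltas": [
    [[-14, 0, 0, 0, 0, 0], [0, 0, -30, 0, 0, 0], [0, 0, -35, 0, 0, 0], [20, -12, -35, 0, 0, 0], [27, -16, 0, 0, 0, 0], [27, -16, 0, 0, 0, 0], [27, -16, 0, 0, 0, 0], [0, 0, 0, 0, 0, 0.121]]
  ],
  "gripper": 100
}}

```text
time: 8.85
position: [0.4762, 0.0465, 0.1393]
tool_rot: [0.696, 0.718, -0.002, -0.005]
ft_force: [-0.6, 0.2, 0.5]
grip_width: 0.0697
grip_force: 0.0
```

Request:
{"method": "drive_tool", "body": {
  "deltas": [
    [[0, 0, 0, 0, 0, 0.121], [0, 0, 0, 0, 0, 0.121], [0, 0, 0, 0, 0, 0.121], [0, 0, 0, 0, 0, 0.121], [0, 0, 0, 0, 0, 0.121], [0, 0, 0, 0, 0, 0.121], [0, 0, 0, 0, 0, 0.121], [0, 0, 0, 0, 0, 0.121]]
  ]
}}

```text
time: 9.52
position: [0.4826, 0.0428, 0.1394]
tool_rot: [0.951, 0.308, -0.001, -0.001]
ft_force: [0.4, -0.6, -0.4]
grip_width: 0.0869
grip_force: 0.0
```

Request:
{"method": "drive_tool", "body": {
  "deltas": [
    [[0, 0, 0, 0, 0, 0.121], [0, 0, 0, 0, 0, 0.121], [0, 0, 0, 0, 0, 0.121], [0, 0, 0, 0, 0, 0.119], [0, 0, 0, 0, 0, 0]]
  ]
}}

```text
time: 9.93
position: [0.4828, 0.0427, 0.1394]
tool_rot: [0.997, 0.074, -0.001, -0.001]
ft_force: [0.1, -0.5, 0.1]
grip_width: 0.0867
grip_force: 0.0
```

```bash
python3 - <<'E'
from h import *
st(); goto([-44,0,39],toolrot(0))
c=cam('wrist'); cv2.imwrite('pics/w2.png',c['img'][:,:,::-1])
E
```

```text
t 9.93 fix [[-48.2   1.2 139.4]] yaw/axes [ 1.    -0.003 -0.002] [-0.002  0.002 -1.   ] F [ 0.  -0.5  0.1] w 86.7 gf 0.0
turn [-0.0015  0.0019 -0.0028] shift old [  4.4   1.4 100.4] new [  4.2   1.2 100.4]
```

Request:
{"method": "drive_tool", "body": {
  "deltas": [
    [[1, 1, 35, 0, 0, 0], [1, 0, 35, 0, 0, 0], [0, 0, 20, 0, 0, 0], [0, 0, 10, 0, 0, 0], [5, 0, 0, 0, 0, 0], [4, 0, 0, 0, 0, 0], [4, 0, 0, 0, 0, 0], [3, 0, 0, 0, 0, 0]]
  ]
}}

```text
time: 10.65
position: [0.5029, 0.0441, 0.0412]
tool_rot: [0.997, 0.075, 0.001, 0.0]
ft_force: [-1.4, -0.8, -1.0]
grip_width: 0.0868
grip_force: 0.5
```

Request:
{"method": "drive_tool", "body": {
  "deltas": [
    [[3, 0, 0, 0, 0, 0], [2, 0, 0, 0, 0, 0], [2, 0, 0, 0, 0, 0], [1, 0, 0, 0, 0, 0], [1, 0, 0, 0, 0, 0], [1, 0, 0, 0, 0, 0], [0, 0, 0, 0, 0, 0]]
  ]
}}

```text
time: 11.23
position: [0.5061, 0.0454, 0.0402]
tool_rot: [0.997, 0.076, -0.006, -0.0]
ft_force: [-9.5, -5.0, 8.3]
grip_width: 0.0866
grip_force: 5.0
```

```bash
python3 - <<'E'
from h import *
st()
E
```

```text
t 11.23 fix [[-24.7   0.4  40.2]] yaw/axes [ 1.     0.001 -0.011] [-0.011  0.002 -1.   ] F [-10.1  -3.5   8.3] w 86.6 gf 4.979787245392799
```

Request:
{"method": "drive_tool", "body": {
  "deltas": [
    [[1, 0, 0, 0, 0, 0], [1, -1, 0, 0, 0, 0], [1, -1.5, 0, 0, 0, 0], [0, -1.5, 0, 0, 0, 0], [0, 0, 0, 0, 0, 0]]
  ]
}}

```text
time: 11.65
position: [0.5057, 0.049, 0.0394]
tool_rot: [0.997, 0.076, -0.009, -0.0]
ft_force: [-12.3, -10.0, 4.6]
grip_width: 0.0872
grip_force: 6.8
```

Request:
{"method": "drive_tool", "body": {
  "deltas": [
    [[-10, 0, 0, 0, 0, 0], [-10, 0, 0, 0, 0, 0], [-5, 0, -30, 0, 0, 0], [0, 0, -40, 0, 0, 0], [0, 0, -40, 0, 0, 0], [0, 0, -20, 0, 0, 0], [0, 0, 0, 0, 0, 0]]
  ]
}}

```text
time: 12.23
position: [0.4931, 0.046, 0.1752]
tool_rot: [0.997, 0.075, 0.007, 0.001]
ft_force: [1.8, 0.3, 0.7]
grip_width: 0.0873
grip_force: 0.0
```

```bash
python3 - <<'E'
from h import *
st(); 
c=cam('wrist'); print(proj(c,fix(FX,[[-15,80,30],[-15,-80,30],[45,80,30],[45,-80,30],[-15,80,32],[35,80,32],[35,95,32]])).round())
cv2.imwrite('pics/w3.png',c['img'][:,:,::-1])
goto([74,0,215],toolrot(0))
E
```

```text
t 12.23 fix [[-37.5   3.  175.2]] yaw/axes [1.    0.    0.013] [ 0.013 -0.003 -1.   ] F [1.8 0.  0.7] w 87.3 gf 0.0
[[223. 209.]
 [428. 209.]
 [217. 129.]
 [434. 129.]
 [222. 210.]
 [218. 143.]
 [197. 143.]]
turn [ 0.0022 -0.0086  0.    ] shift old [113.3   3.4 -41.1] new [113.    3.3 -42. ]
```

View pics/w3.png

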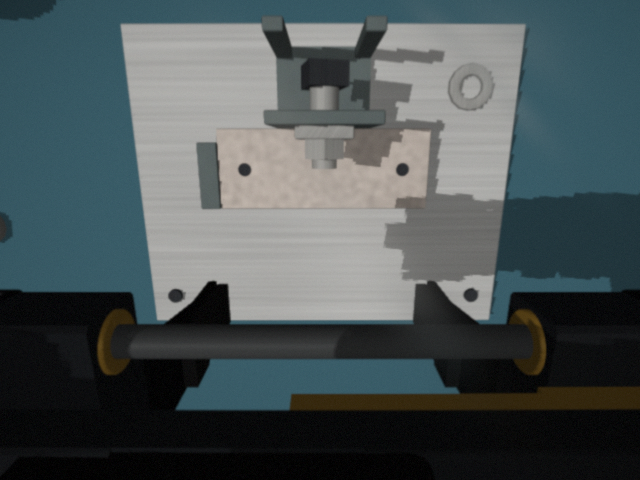

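Both edges look home: the adapter's corners are where they were predicted, and the stop and wall are touching. Next I want a wrist view of the bolt's rear face from behind and above.

Request:
{"method": "drive_tool", "body": {
  "deltas": [
    [[33, 1, 2, 0, -0.008, 0], [33, 1, 3, 0, 0, 0], [33, 1, 3, 0, -0.1, 0], [32, 0, 0, 0, -0.1, 0], [0, 0, 0, 0, -0.1, 0], [0, 0, 0, 0, -0.1, 0], [0, 0, 0, 0, -0.1, 0], [0, 0, 0, 0, 0, 0]]
  ]
}}

```text
time: 12.95
position: [0.6197, 0.0632, 0.1527]
tool_rot: [0.964, 0.073, -0.253, 0.019]
ft_force: [1.0, 0.2, -0.3]
grip_width: 0.0867
grip_force: 0.0
```

```bash
python3 - <<'E'
from h import *
st(); c=cam('wrist'); st()
k=[[81,0,75]]+[[81,24*a,75+24*b] for a in(-1,1) for b in (-1,1)]
p=proj(c,fix(FX,k)); print(p.round(1))
x0,y0=(p[0]-[60,45]).astype(int); np.save('c.npy',c,allow_pickle=True); print(x0,y0)
cr=cv2.resize(c['img'][max(y0,0):y0+90,x0:x0+120],None,fx=6,fy=6,interpolation=cv2.INTER_CUBIC)
cr=np.clip(255*(cr/255.)**.5,0,255).astype(np.uint8); cv2.imwrite('pics/b1.png',cr[:,:,::-1])
E
```

```text
t 12.95 fix [[ 90.3   1.  152.7]] yaw/axes [ 0.871  0.001 -0.491] [-0.491  0.001 -0.871] F [ 1.   0.  -0.3] w 86.7 gf 0.0
t 13.0 fix [[ 89.3   1.1 153.7]] yaw/axes [ 0.872  0.001 -0.489] [-0.489  0.001 -0.872] F [-0.9 -0.1 -0.2] w 86.8 gf 0.0
[[324.6 216.1]
 [362.4 191. ]
 [369.1 245.3]
 [286.4 190.9]
 [280.5 245.3]]
264 171
```

View pics/b1.png

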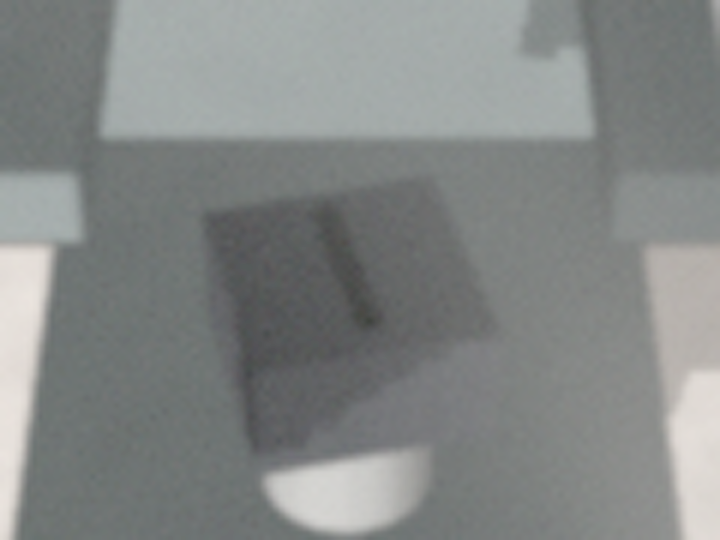

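The crop (6x, offset 264,171, upside down) shows the rear face corners at (205,213), (430,178), (497,335) and (245,372). The slot runs from (322,205) to (372,325). I'll fit the roll from these.

```bash
python3 - <<'E'
from h import *
c=np.load('c.npy',allow_pickle=True).item()
px=np.array([(205,213),(430,178),(497,335),(245,372),(322,205),(372,325)])/6-.417+[264,171]
Rf=R.from_euler('z',-FX[2]); u=cv2.undistortPoints(px.reshape(-1,1,2),c['K'],c['D']).reshape(-1,2)
d=Rf.apply(np.c_[u[:,0],-u[:,1],-np.ones(len(u))]@c['R'].T); t=inv(FX,c['t'])[0]
P=t+d*((81-t[0])/d[:,0])[:,None]; Q=P[:,1:]; print(Q.round(1)); print(Q[:4].mean(0),np.linalg.norm(np.roll(Q[:4],-1,0)-Q[:4],axis=1))
for i in range(4):
    e=Q[(i+1)%4]-Q[i]; print(round(np.arctan2(e[1],e[0])%(np.pi/2),3))
e=Q[5]-Q[4]; print('slot z-dir roll', np.arctan2(-e[0],e[1]))
sq=np.array([[12,-12],[-12,-12],[-12,12],[12,12]])
f=lambda p:(sq@np.array([[np.cos(p[2]),np.sin(p[2])],[-np.sin(p[2]),np.cos(p[2])]])+p[:2]-Q[:4]).ravel()
r=least_squares(f,[0,75,.2]); print(r.x,r.fun.round(2))
E
```

```text
[[ 16.1  65.9]
 [ -6.6  60.3]
 [-12.4  83.9]
 [ 11.4  89. ]
 [  4.4  64.6]
 [ -0.5  82.5]]
[ 2.11862598 74.79173179] [23.43887828 24.31766415 24.28924325 23.61562467]
0.241
0.239
0.211
0.204
slot z-dir roll 0.26840287135401075
[ 2.11862598 74.79173179  0.22381968] [ 0.35 -0.14 -0.29  0.12  0.15 -0.1  -0.2   0.13]
```

```bash
python3 - <<'E'
from h import *
from scipy.ndimage import map_coordinates
from scipy.optimize import minimize
cs=[cam('wrist') for _ in range(6)]; c=cs[-1]; st()
g=np.mean([k['img'].astype(float).mean(2) for k in cs],0); g=cv2.GaussianBlur(g,(0,0),.7)
s=np.linspace(-.85,.85,60)
def val(P): q=proj(c,fix(FX,P)); return map_coordinates(g,[q[:,1],q[:,0]],order=1)
def score(p,per=False):
    y,z,a=p; out=[]
    def pts(u,v,x): return np.c_[x+0*u, y+np.cos(a)*u-np.sin(a)*v, z+np.sin(a)*u+np.cos(a)*v]
    for n,(du,dv) in enumerate([(1,0),(-1,0),(0,1),(0,-1)]):
        f=lambda k: val(pts(du*k+(dv!=0)*s*12,dv*k+(du!=0)*s*12,81.))
        out.append(abs(f(12.7)-f(11.3)).mean())
    return out if per else -sum(out)
best=min((minimize(score,[y,z,a],method='Nelder-Mead',options=dict(initial_simplex=np.array([y,z,a])+np.array([[0,0,0],[.8,0,0],[0,.8,0],[0,0,.06]]))) for y in(1,2,3) for z in (74,75) for a in(.2,.26)),key=lambda r:r.fun)
print(best.x,best.fun,score(best.x,True))
for a in np.arange(.16,.31,.02): print(round(a,2),round(minimize(lambda p:score([p[0],p[1],a]),best.x[:2],method='Nelder-Mead').fun,2))
E
```

```text
t 13.3 fix [[ 88.7   0.8 159.1]] yaw/axes [ 0.875 -0.    -0.485] [-0.485  0.    -0.875] F [-1.3 -0.1  1.5] w 86.9 gf 0.0
[ 2.06838125 75.05469039  0.24268198] -24.94529638781722 [np.float64(9.060982578829645), np.float64(8.334493490566548), np.float64(2.14900456510143), np.float64(5.4008157533195975)]
0.16 -22.09
0.18 -23.22
0.2 -24.12
0.22 -24.72
0.24 -24.94
0.26 -24.8
0.28 -24.31
0.3 -23.54
```

```bash
python3 - <<'E'
from h import *
st(); a=.24; G=toolrot(0,a); pre=[74,-80*np.sin(a)*1,75+80*np.cos(a)]
print(pre); goto(pre,G); goto(pre,toolrot(0)); print((R.from_quat(sensors.get_obs()['tool_rot']).inv()*toolrot(0)).as_rotvec())
print(sensors.get_obs()['q'].round(3))
E
```

```text
t 13.3 fix [[ 88.7   0.8 159.1]] yaw/axes [ 0.875 -0.    -0.485] [-0.485  0.    -0.875] F [-1.3 -0.1  1.5] w 86.9 gf 0.0
[74, np.float64(-19.016210114170768), np.float64(152.70703798816237)]
turn [ 0.2349  0.5039 -0.0611] shift old [-9.8 19.8 12.7] new [-14.7  20.8   1.5]
turn [ 1.000e-04  5.063e-01 -4.000e-04] shift old [-9.8 19.8 12.7] new [-14.7  19.8   6.3]
[ 5.42169587e-05  5.06348793e-01 -3.54327542e-04]
[-0.036  0.836  1.137 -0.091  1.667  1.399]
```

Request:
{"method": "drive_tool", "body": {
  "deltas": [
    [[0, 0, 0, 0, 0.1, 0], [0, 0, 0, 0, 0.1, 0], [0, 0, 0, 0, 0.1, 0], [0, 0, 0, 0, 0.1, 0], [0, 0, 0, 0, 0.1, 0], [-8, 10, 0, 0.12, 0.006, 0], [-7, 10, 0, 0.12, 0, 0], [0, 0, 0, 0, 0, 0]]
  ],
  "gripper": 70
}}

```text
time: 13.97
position: [0.6066, 0.0359, 0.1578]
tool_rot: [0.99, 0.071, -0.009, -0.12]
ft_force: [-0.6, -0.2, 0.6]
grip_width: 0.0612
grip_force: 0.0
```

```bash
python3 - <<'E'
from h import *
st(); a=.24; G=toolrot(0,a); pre=[74,-80*np.sin(a)*1,75+80*np.cos(a)]
goto(pre,G); goto([74,0,75],G); c=cam('wrist'); cv2.imwrite('pics/w4.png',c['img'][:,:,::-1]); st()
E
```

```text
t 13.97 fix [[ 73.2 -24.  157.8]] yaw/axes [ 1.    -0.007  0.   ] [ 0.002  0.238 -0.971] F [-0.6 -0.1  0.6] w 61.2 gf 0.0
turn [-0.0006 -0.0016 -0.0064] shift old [ 0.8 -3.7  6.1] new [ 0.8 -3.7  6.1]
turn [-0.0006 -0.0016 -0.0064] shift old [ 0.6 -3.6 86.1] new [ 0.8 -3.7 86.1]
t 14.02 fix [[ 73.6 -22.5 157.8]] yaw/axes [ 1.    -0.006 -0.001] [ 0.001  0.237 -0.972] F [-0.1  0.5 -0. ] w 61.3 gf 0.0
```

View pics/w4.png

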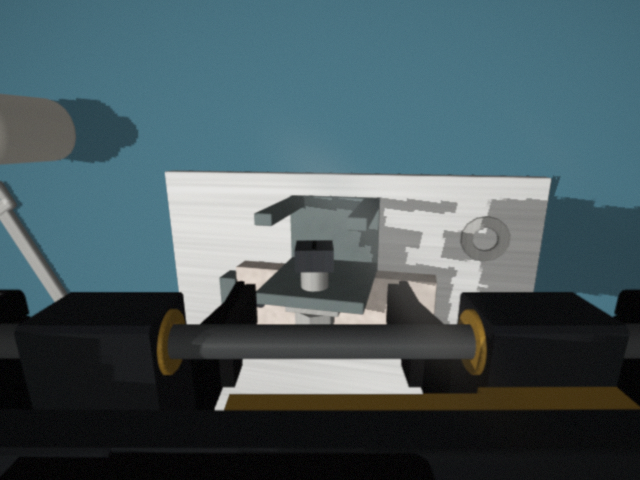

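The head lies at columns 295–334, centred at 314 with its slot vertical, so the tilt matches. The fingers are centred at about 321. Now I descend.

Request:
{"method": "drive_tool", "body": {
  "deltas": [
    [[0.5, -2, 10, 0, 0, -0.006], [0, 0, 15, 0, 0, 0], [0, 0, 12, 0, 0, 0], [0, 0, 8, 0, 0, 0], [0, 0, 0, 0, 0, 0], [0, 0, 0, 0, 0, 0]]
  ]
}}

```text
time: 14.52
position: [0.6049, 0.0546, 0.1129]
tool_rot: [0.99, 0.078, -0.01, -0.119]
ft_force: [-0.5, -0.2, -0.1]
grip_width: 0.0608
grip_force: 0.0
```

```bash
python3 - <<'E'
from h import *
st(); goto([74,0.7,75],toolrot(0,.24))
E
```

```text
t 14.52 fix [[ 74.4  -5.3 112.9]] yaw/axes [ 1.     0.007 -0.002] [-0.004  0.238 -0.971] F [-0.5 -0.1 -0.1] w 60.8 gf 0.0
turn [-0.0003  0.0037  0.0063] shift old [-0.2  3.2 38.2] new [-0.4  3.2 38.2]
```

Request:
{"method": "drive_tool", "body": {
  "deltas": [
    [[0, 1.5, 8, 0, 0, 0.006], [0, 1.5, 10, 0, 0, 0], [0, 0, 10, 0, 0, 0], [0, 0, 7, 0, 0, 0], [0, 0, 3, 0, 0, 0], [0, 0, 0, 0, 0, 0], [0, 0, 0, 0, 0, 0]]
  ]
}}

```text
time: 15.1
position: [0.6044, 0.0595, 0.0757]
tool_rot: [0.99, 0.074, -0.01, -0.119]
ft_force: [0.8, 0.5, -0.4]
grip_width: 0.0612
grip_force: 0.0
```

```bash
python3 - <<'E'
from h import *
st(); goto([74,0.7,75],toolrot(0,.24))
c=cam('wrist'); np.save('c.npy',c,allow_pickle=True)
p=proj(c,fix(FX,[[81,0,75],[74,0,92]]))[0]; print(p)
x0,y0=int(p[0])-100,int(p[1])-75
cr=cv2.resize(c['img'][y0:y0+150,x0:x0+200],None,fx=4,fy=4,interpolation=cv2.INTER_CUBIC)
cr=np.clip(255*(cr/255.)**.5,0,255).astype(np.uint8); cv2.imwrite('pics/b2.png',cr[:,:,::-1]); print(x0,y0,cr.shape)
E
```

```text
t 15.1 fix [[74.6 -0.3 75.7]] yaw/axes [ 1.    -0.001 -0.002] [-0.002  0.238 -0.971] F [ 0.9  0.4 -0.4] w 61.2 gf 0.0
turn [-0.0002  0.0023 -0.0011] shift old [-0.6 -0.8  0.9] new [-0.6 -0.8  0.9]
[322.7622667 306.5219191]
222 231 (600, 800, 3)
```

View pics/b2.png

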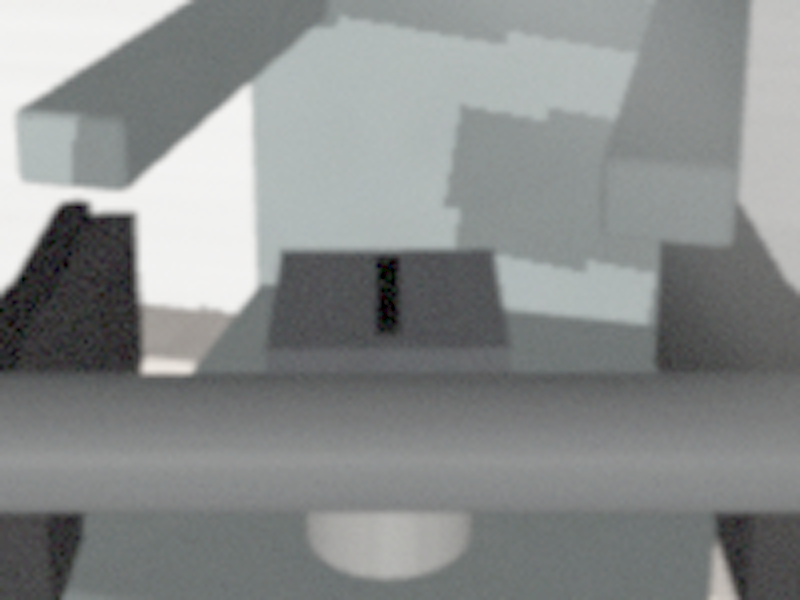

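The tilt is spot on: the head's edges are level and the slot is vertical at 387. The finger midpoint is at 397, so I shift about 0.9 mm and then close gently.

Request:
{"method": "drive_tool", "body": {
  "deltas": [
    [[-0.5, -0.9, 0.8, 0, 0, 0], [0, 0, 0, 0, 0, 0], [0, 0, 0, 0, 0, 0], [0, 0, 0, 0, 0, 0]]
  ],
  "gripper": 32
}}

```text
time: 15.48
position: [0.604, 0.0604, 0.0757]
tool_rot: [0.99, 0.074, -0.01, -0.119]
ft_force: [0.1, 0.1, 0.1]
grip_width: 0.0416
grip_force: 0.0
```

Request:
{"method": "drive_tool", "body": {
  "deltas": [
    [[0, 0, 0, 0, 0, 0], [0, 0, 0, 0, 0, 0], [0, 0, 0, 0, 0, 0], [0, 0, 0, 0, 0, 0]]
  ],
  "gripper": 0,
  "squeeze": 10
}}

```text
time: 15.82
position: [0.6038, 0.0607, 0.0755]
tool_rot: [0.99, 0.074, -0.01, -0.12]
ft_force: [0.1, 0.5, 0.9]
grip_width: 0.024
grip_force: 10.0
```

Request:
{"method": "drive_tool", "body": {
  "deltas": [
    [[0, 0, 0, 0, 0, 0], [0, 0, 0, 0, 0, 0], [0, 0, 0, 0, 0, 0], [0, 0, 0, 0, 0, 0], [0, 0, 0, 0, 0, 0], [0, 0, 0, 0, 0, 0]]
  ],
  "squeeze": 40
}}

```text
time: 16.32
position: [0.6038, 0.0607, 0.0755]
tool_rot: [0.99, 0.074, -0.01, -0.12]
ft_force: [0.6, 2.2, 1.5]
grip_width: 0.0236
grip_force: 40.0
```

```bash
python3 - <<'E'
from h import *
st()
c=cam('wrist'); x0,y0=222,231
cr=cv2.resize(c['img'][y0-40:y0+110,x0:x0+200],None,fx=4,fy=4,interpolation=cv2.INTER_CUBIC)
cr=np.clip(255*(cr/255.)**.5,0,255).astype(np.uint8); cv2.imwrite('pics/b3.png',cr[:,:,::-1]); st()
E
```

```text
t 16.32 fix [[74.2  1.  75.5]] yaw/axes [ 1.    -0.001 -0.002] [-0.002  0.238 -0.971] F [0.9 2.1 1.5] w 23.6 gf 39.985064305365086
t 16.37 fix [[74.1  1.  75.5]] yaw/axes [ 1.    -0.001 -0.002] [-0.002  0.238 -0.971] F [0.5 1.7 1.4] w 23.1 gf 39.98500923626125
```

View pics/b3.png

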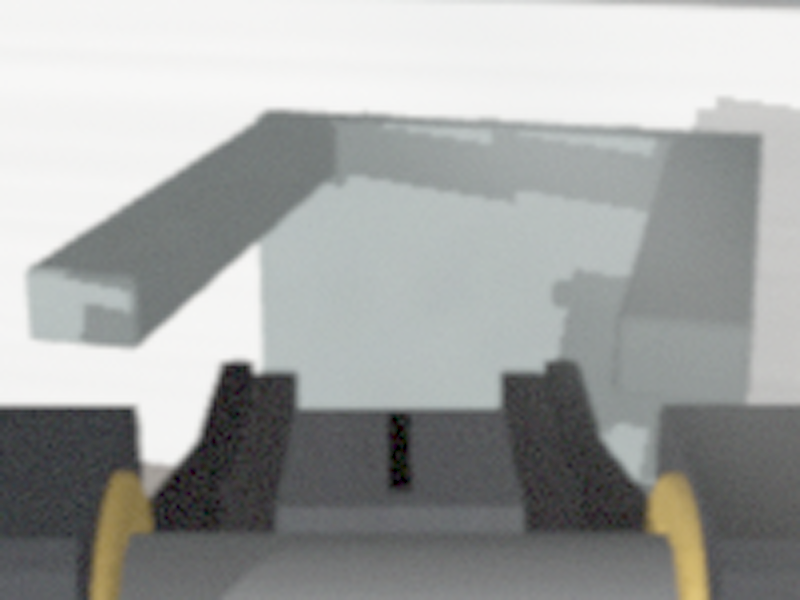

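The grip is square at 24 mm and 40 N, with the slot still vertical. Before handing in, I'll check the adapter seating numerically from the saved wrist picture.

```bash
python3 - <<'E'
import cv2,numpy as np
g=cv2.imread('pics/w3.png').astype(int)
for r in (155,175,195): print(r,[tuple(v[::-1]) for v in g[r-2:r+3,210:226].mean(0).round().astype(int).tolist()])
for cc in (245,255,385,400): print(cc,[int(v.mean()) for v in g[112:140,cc-2:cc+3].mean(1)])
# front/rear edge rows of adapter across columns (tilt)
m=g.sum(2)/3
for cc in (230,290,360,415): 
    col=(g[:,cc-3:cc+4,2]-g[:,cc-3:cc+4,0]).mean(1); print(cc,[int(v) for v in col[122:134]],[int(v) for v in col[202:214]])
E
```

```text
155 [(88, 97, 97), (88, 98, 97), (88, 96, 95), (88, 97, 95), (89, 97, 96), (79, 87, 86), (64, 67, 66), (93, 90, 86), (161, 151, 144), (177, 167, 158), (178, 168, 159), (178, 168, 158), (178, 168, 159), (179, 169, 160), (179, 169, 160), (179, 170, 161)]
175 [(89, 98, 96), (90, 99, 97), (90, 98, 97), (88, 98, 98), (88, 97, 97), (87, 96, 95), (83, 92, 90), (68, 74, 72), (75, 75, 73), (129, 122, 116), (169, 160, 152), (178, 168, 160), (181, 170, 161), (181, 172, 162), (182, 172, 162), (180, 170, 160)]
195 [(88, 97, 96), (88, 97, 96), (88, 98, 96), (89, 97, 96), (89, 97, 96), (88, 97, 95), (88, 97, 96), (87, 95, 94), (78, 85, 84), (64, 67, 66), (101, 96, 92), (166, 156, 148), (182, 173, 163), (184, 174, 163), (184, 174, 164), (186, 176, 166)]
245 [168, 167, 167, 169, 171, 170, 171, 170, 171, 171, 171, 172, 172, 172, 171, 163, 151, 155, 163, 167, 169, 168, 168, 169, 169, 169, 169, 169]
255 [167, 167, 168, 170, 170, 170, 170, 171, 171, 171, 171, 172, 172, 171, 170, 163, 149, 151, 160, 164, 168, 170, 173, 174, 174, 173, 172, 171]
385 [91, 91, 90, 91, 91, 92, 93, 92, 92, 92, 91, 90, 93, 99, 101, 99, 93, 95, 98, 100, 100, 101, 102, 103, 103, 103, 100, 102]
400 [165, 163, 163, 163, 166, 167, 167, 164, 150, 121, 104, 100, 100, 100, 100, 97, 93, 95, 104, 118, 136, 139, 126, 113, 109, 111, 114, 117]
230 [2, 2, 3, 2, 2, 3, 8, 15, 18, 18, 19, 19] [18, 18, 18, 19, 19, 17, 10, 4, 3, 2, 3, 3]
290 [-4, -3, 0, 0, 0, 2, 6, 12, 16, 17, 18, 17] [19, 18, 19, 18, 19, 17, 9, 4, 3, 3, 3, 2]
360 [-7, -5, -4, -2, -2, -1, 5, 10, 11, 11, 13, 12] [17, 17, 17, 17, 16, 15, 9, 5, 4, 4, 4, 3]
415 [2, 2, 2, 2, 2, 2, 7, 11, 16, 18, 19, 18] [13, 13, 13, 12, 12, 11, 6, 4, 1, 2, 2, 3]
```

```bash
python3 -c "
from rig import ticket; print(ticket.hand_in())"
```

```text
the job is handed in; nothing more can be done
None
```

The job is handed in: the adapter is pushed home against the bracket and the end stop (contact felt at both, no visible gap), and the gripper still holds the bolt head square across its upright flats at 40 N, with no visible turn.

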